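Clamp and punch-mark a bicycle crank arm

ROBOT

A 6-joint arm with a two-finger parallel gripper is mounted at the origin on the work surface. World frame = base frame: x ahead of the robot, y to its left, z up, the work surface at z = 0. Lengths are in m, angles in rad, forces in N, time in s.
With the tool pointing down it reaches from about 0.3 to 0.875 m from the base axis. Payload 4.2 kg.
Tool frame: the origin (TCP) lies midway between the tips of the shut fingers; the grasp point (between the pads) lies 19 mm behind it; z points along the fingers, y is the line along which they close (so a half turn about z gives the same grasp; the last joint's range is limited). The gripper opens to 85 mm and grips with 20 to 120 N. Pads are 22 mm wide; open, the fingers measure 114 mm over their backs; the gripper's body (76 mm by 85 mm) begins 54 mm behind the grasp point. The pads swing forward as they close: fully open they stand 13 mm farther back than shut.
Start: joints at [1.246, 0.32, 1.565, -0, 1.257, -0.02], TCP at [0.173, 0.549, 0.231] pointing down, gripper open.
Joint ranges: [-3.11, 3.11], [-0.84, 2.01], [0.21, 2.61], [-1.34, 4.49], [0.05, 2.63], [-2.56, 2.56]. Speed limits (rad/s): [2.57, 2.57, 3.14, 3.14, 3.14, 3.14].

INTERFACE

Orientations are given as a rotation vector (axis times angle).
In Python, from rig import r gives the robot as it stands.
- The arm moves only by the tool move_tool, called by a JSON object that holds its "method" and its "body". Schema: {"type":"object","properties":{"ticks":{"type":"array","items":{"type":"array","prefixItems":[{"type":"array","items":{"type":"number"},"minItems":3,"maxItems":3},{"type":"array","items":{"type":"number"},"minItems":3,"maxItems":3},{"type":"number"}],"minItems":3,"maxItems":3},"minItems":1,"maxItems":12},"force":{"type":"number"},"only":{"type":"string"},"quiet":{"type":"boolean"},"lines":{"type":"string"}},"required":["ticks"],"additionalProperties":false}. ticks is a list of rows, 1 to 12 of them, each written [[rx, ry, rz], [dx, dy, dz], opening]: a rotation vector rx, ry, rz in rad, then dx, dy, dz in m, then the opening from 0.0 (shut) to 1.0 (fully open); each row is the pose to reach, as a shift and turn from the pose commanded when the call began, along the tool's axes at that moment; what a row does not reach only later rows make up. A row lasts 1/10 s, in which the tool goes at most 0.05 m and 0.15 rad, less where a joint would pass 70% of its speed; a pose out of reach is approached as far as the arm can. The fingers move at their own pace and stop on an object; force is the grip in N (left out, the last holds). Time passes only in rows, so rows that do not move let the fingers close. The tool returns the time, the measured TCP pose, the force, the opening and the grip force at its end. only (a regular expression) keeps the lines of the reply that match it, lines (a string "A,B") keeps lines A to B, and quiet returns only ok. Input that does not fit is refused with a message, and nothing moves.
- r.read_state(): the state, without advancing time (a new reading comes with each control period).
- r.get_image(name): name is "scene" or "top" or "wrist"; returns (picture, depth): 400x640x3 uint8, blue, green, red; 400x640 float32, m along the optical axis (not along the pixel's ray), 0 where there is no reading.
- r.camera_info(name): a dict with "vfov" (degrees; the focal length in pixels is half the picture's height over the tangent of half this angle, whatever the lens; pixels are square), "cx", "cy" (the principal point, pixels), "cam_to_world" (4x4, takes a point from camera to world coordinates); the wrist camera has in their place "hand_eye" (4x4, takes a point from camera to tool coordinates, whose origin is the TCP and whose axes are the flange's). Camera axes: x right, y up, looking along -z (the intrinsics and any distortion apply to the point x, -y, -z); pixel columns grow to the right and rows downward; lengths in m; the calibration is good to about 2 mm. The wrist camera is an equidistant fisheye: a pixel r from the principal point sees the ray r / f radians off the axis. A picture is of the moment at which its call begins: read the wrist's pose just before it. camera_info takes no time and is no camera call.
- r.finish_job(): hands the job in; it is judged then, once.
The state is a dict: "t": time; "joints": joint angles; "qvel": joint speeds; "joint_torque": joint torques, N m; "tcp_pos": TCP position; "tool_rot": TCP orientation; "ft_force": force on the tool from outside, world axes, zero at the start; "wrist_torque": the same for the moment, N m; "finger_gap": opening from 0.0 (shut) to 1.0 (fully open); "grasp_force": force on a finger pad.
Only numpy, scipy, OpenCV 4.12 (cv2) and the standard library are available. Lean on these libraries where they do the work, as an engineer would, in place of code of your own. Each camera call takes 0.05 s, during which the arm holds its last target. There are 200 camera calls.

TASK

Mark the crank arm in the green marking station: push it along its channel until its end rests against the stop under the punch, then swing the yellow hold-down arm across it until it rests fully in its catch, and only then press the red punch plunger all the way down to its stop, hold it there for about half a second and let it spring right back up. Leave the crank home and clamped, and do not disturb the other loose things on the bench.

Things in the scene. Friction and masses are not known exactly. Their poses are not given: they have to be found in the camera images.
- station: Fixed green marking station. Origin: on the bench under the middle of the channel; z up, y along the channel toward the punch. Base plate x -85..85, y -170..180 mm, 20 thick (its top, z=20, is the channel floor). Channel: two steel rails, y -140..120, 36 mm apart, 8 tall above the floor, centred on x=0. The hold-down's hinge is at x=50, y=-30, on the far side.
- channel_stop (a point): Foot of the steel end stop that closes the channel's +y end: on the channel floor, station (0, 120, 20) mm. Stop face 56 mm wide, 30 mm tall.
- punch_guide (a point): Top centre of the punch's guide sleeve, station (0, 85, 150) mm. It stands on a green overhead arm (station x -22..22, y 58..178, z 95..130) carried by a column at y 138..178.
- catch (a point): Mouth of the steel catch in which the closed hold-down rests, station (-36, -30, 56) mm; the catch spans station x -44..-28, y -44..0, up to z=66, open toward -y.
- crank: Loose aluminium crank arm lying in the channel: 190 mm long along its y (the station's y), 22 mm tall, round ends 32 mm across, bar 22 mm wide, about 0.25 kg. Origin: centre of its underside. It starts pulled back 35 to 65 mm toward -y. Home: its +y end touches the stop, origin at station (0, 25, 20) mm, free -y end at y=-70.
- plunger (a joint): Downward travel of the punch plunger, m: 0 at rest (up), 0.024 at its stop. Spring return: about 3 N starts it, about 12 N holds it at the stop.
- plunger_top (a point): Centre of the flat top of the red plunger head (mushroom, 56 mm diameter, 16 mm thick); at rest it is 190 mm above the bench, at the stop 166 mm.
- holddown (a joint): Angle of the yellow hold-down arm about its vertical hinge, rad: 0 closed (arm across the channel, pointing to the station's -x, in its catch, at its end of travel), positive swinging the free end toward the station's -y; end of travel 2.3. It starts open at about 1.75 to 2.05 and stays where it is left (friction: under 1 N at the handle).
- holddown_hinge (a point): Point on the hold-down's vertical hinge axis, on top of the yellow arm (56 mm above the bench). The arm is 10 mm thick, 20 mm wide, underside 46 mm above the bench, 4 mm above the crank's top.
- holddown_grip (a point): Point on the axis of the black upright round handle (20 mm diameter, 40 mm tall, from 56 to 96 mm above the bench) near the arm's free end, 115 mm from the hinge axis; the point is 81 mm above the bench. At angle q it lies at hinge + 115 mm * (-cos q, -sin q) in station x, y.
- spray_can: Bystander: orange spray can, 54 mm diameter, 180 mm tall, beyond the station. Origin at the centre of its underside.
- pedal: Bystander: black bicycle pedal, about 85 x 110 mm, 26 mm tall, beyond the station. Origin at its underside.
- wrench: Bystander: steel wrench 170 mm long, lying between robot and station. Origin at its middle.
- screwdriver: Bystander: screwdriver 190 mm long, lying to the left. Origin at its middle.
- mug: Bystander: blue mug, 80 mm diameter, 95 mm tall. Origin at the centre of its underside.
- grease_jar: Bystander: jar 80 mm diameter, 70 mm tall, on the right. Origin at the centre of its underside.
- sprocket: Bystander: flat steel ring 110 mm diameter, 8 mm thick, on the right. Origin at the centre of its underside.

How it is judged:
On the way, in this order (a step that is already met when the one before it is completed fails the run):
1. the crank is pushed home against the stop (y of crank in the frame of station above 0.021 m and x of crank in the frame of station between -0.008 and 0.008 m and z of crank in the frame of station below 0.026 m and angle between crank's own z axis and vertical below 0.1 rad), for 0.2 s.
2. with the crank home, the hold-down arm is swung closed into its catch (all of step 1 and value of joint holddown below 0.06 rad), for 0.2 s.
3. with the crank clamped, the plunger is held down at its stop (all of step 2 and value of joint plunger above 0.0215 m), for 0.25 s.
At the end, for the whole second after the job is handed in: The crank lies flat in the channel with its end within 4 mm of the stop and at rest, the hold-down arm is within 0.06 rad of fully closed, and the plunger has sprung back to within 4 mm of its top (all of step 2 and value of joint plunger below 0.004 m and linear speed of crank below 0.02 m/s); the robot touches nothing.
It fails at once if a bystander is moved more than 30 mm (distance of any of spray_can, pedal, wrench, screwdriver, mug, grease_jar, sprocket from where it was at the start of the episode above 0.03 m).
It also fails if it takes over 54 s, if anything falls off the work surface, if the arm or the gripper's body presses on something with over 40 N, if the wrist force passes 120 N, or if a joint passes its speed limit or range.

## Working session

There is one attempt and no reset: what is moved stays moved. The work goes in short steps, Python scripts to look and compute and a tool call to move; the robot and the scene stay as the last step left them, time stands still between calls to the robot, and variables do not carry over. Pictures are saved under pics/ and viewed, at most 10 in all, crops included, and the job is handed in when it is done.

```bash
ls; mkdir -p pics
```

Run:
```python
from rig import r
import cv2
s=r.read_state();print(s['t'],s['tcp_pos'],s['tool_rot'],s['finger_gap'])
for n in("scene","top"):
    p,d=r.get_image(n);cv2.imwrite(f'pics/{n}.png',p)
    import numpy as np;np.save(f'pics/{n}_d.npy',d);print(r.camera_info(n))
```

```text
pics
rig.py
0.0 [0.17239904 0.54807094 0.23046118] [-4.76846657e-01 -3.10485598e+00  2.73011878e-03] 1.0021684335181038
{'vfov': 44.14781215357054, 'cx': 315.43511184299786, 'cy': 197.14719728841126, 'cam_to_world': array([[-0.57140844, -0.44932106,  0.68673355,  1.49229533],
       [ 0.82051842, -0.32865408,  0.46769223,  0.62745066],
       [ 0.01555381,  0.83072082,  0.55647192,  0.92307831],
       [ 0.        ,  0.        ,  0.        ,  1.        ]])}
{'vfov': 56.14087455248576, 'cx': 316.8112987138339, 'cy': 196.78478858643246, 'cam_to_world': array([[-2.88088747e-03,  9.96518213e-01, -8.33255779e-02,
         4.40254001e-01],
       [-9.99995253e-01, -2.96192397e-03, -8.48927616e-04,
        -4.57473566e-02],
       [-1.09277586e-03,  8.33227367e-02,  9.96522016e-01,
         1.27830357e+00],
       [ 0.00000000e+00,  0.00000000e+00,  0.00000000e+00,
         1.00000000e+00]])}
```

View pics/top.png

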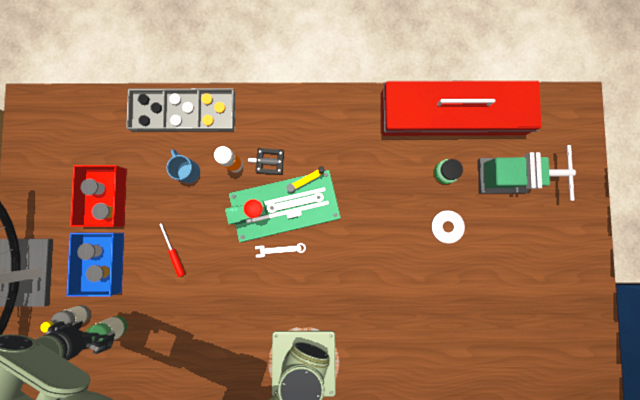

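View pics/scene.png

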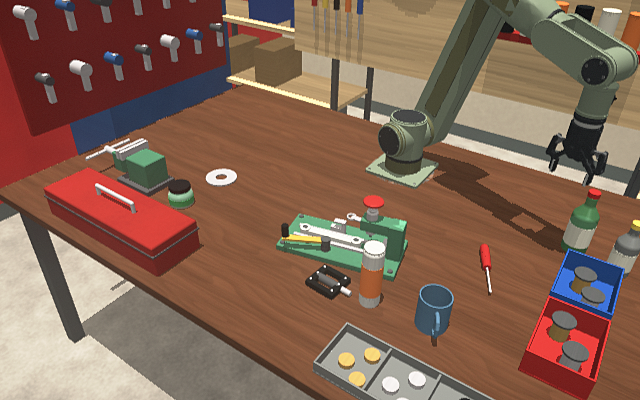

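The top view shows the station with its +y pointing left. The punch is at (254,208), the crank runs from about (270,211) to (318,196), and the yellow arm is at (305,180) with its black handle at one end. I'll measure from depth.

Create h.py:
```python
import numpy as np,cv2
from rig import r
def cloud(n,d):
    c=r.camera_info(n);f=200/np.tan(np.radians(c['vfov']/2))
    v,u=np.mgrid[0:400,0:640]
    P=np.stack([(u-c['cx'])/f*d,-(v-c['cy'])/f*d,-d,np.ones_like(d)],-1)
    return (P@c['cam_to_world'].T)[...,:3]
```

Run:
```python
from h import *
p=cv2.imread('pics/top.png');d=np.load('pics/top_d.npy');W=cloud('top',d)
hsv=cv2.cvtColor(p,cv2.COLOR_BGR2HSV)
roi=np.zeros((400,640),bool);roi[160:245,222:345]=1
H,S,V=hsv[...,0],hsv[...,1],hsv[...,2]
g=roi&(H>55)&(H<95)&(S>60);z=W[...,2]
b=g&(z<.035)&(z>.008)
pts=W[b][:,:2].astype(np.float32)
print('base',b.sum(),np.median(z[b]),cv2.minAreaRect(pts))
a=g&(z>.1);print('oarm',a.sum(),np.median(z[a]),cv2.minAreaRect(W[a][:,:2].astype(np.float32)))
rd=roi&((H<6)|(H>174))&(S>150)&(z>.1);print('red',rd.sum(),np.median(z[rd]),cv2.minEnclosingCircle(W[rd][:,:2].astype(np.float32)),W[rd].mean(0))
y=roi&(H>20)&(H<35)&(S>150);print('yel',y.sum(),np.median(z[y]),cv2.minAreaRect(W[y][:,:2].astype(np.float32)))
k=roi&(V<80)&(z>.06)&(z<.12);print('handle',k.sum(),np.median(W[k],0))
cv2.imwrite('pics/topc.png',cv2.resize(p[150:260,215:355],None,fx=5.5,fy=5.5,interpolation=cv2.INTER_CUBIC))
s,ds=r.get_image('scene');WS=cloud('scene',ds);hs=cv2.cvtColor(s,cv2.COLOR_BGR2HSV)
m=(hs[...,0]<6)&(hs[...,1]>150)&(WS[...,2]>.15)&(WS[...,2]<.21);m[:,:350]=0;m[:,395:]=0;m[:185]=0;m[220:]=0
print('red scene',m.sum(),WS[m].mean(0),cv2.minEnclosingCircle(WS[m][:,:2].astype(np.float32)))
cv2.imwrite('pics/sc.png',cv2.resize(s[180:310,260:425],None,fx=4.5,fy=4.5,interpolation=cv2.INTER_CUBIC))
```

```text
base 3113 0.018364639559552254 ((0.5173405408859253, 0.06595785170793533), (0.16853365302085876, 0.3490455746650696), 13.055760383605957)
oarm 350 0.12825208088821827 ((0.4860171675682068, 0.0949113667011261), (0.28631851077079773, 0.07441956549882889), 86.54762268066406)
red 264 0.18800411355912872 ((0.4987720847129822, 0.1431661993265152), 0.026666764169931412) [0.4982405  0.14222443 0.18738414]
yel 197 0.05337938657491215 ((0.5404233336448669, -0.05095309019088745), (0.169969379901886, 0.10655710101127625), 29.109453201293945)
handle 18 [ 0.6201257  -0.05356347  0.08609541]
red scene 207 [0.50907012 0.14385566 0.18600211] ((0.5058626532554626, 0.14260445535182953), 0.0282732006162405)
```

View pics/topc.png

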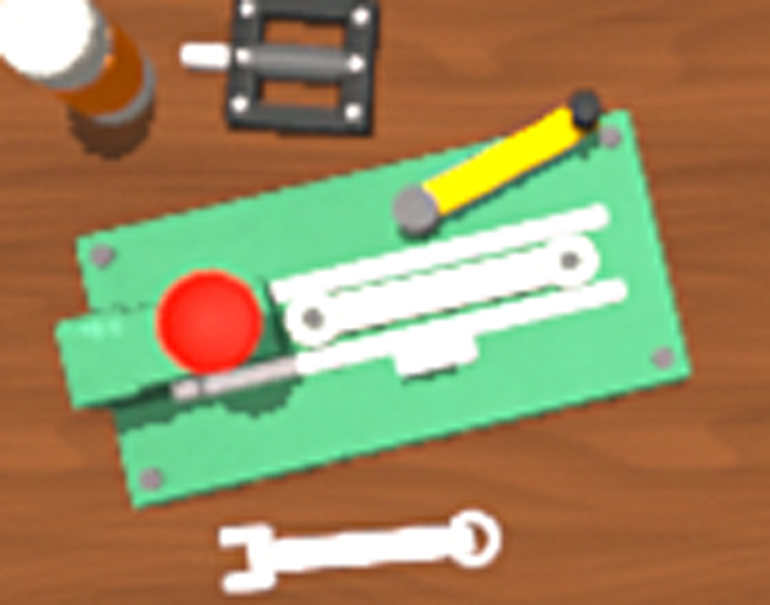

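View pics/sc.png

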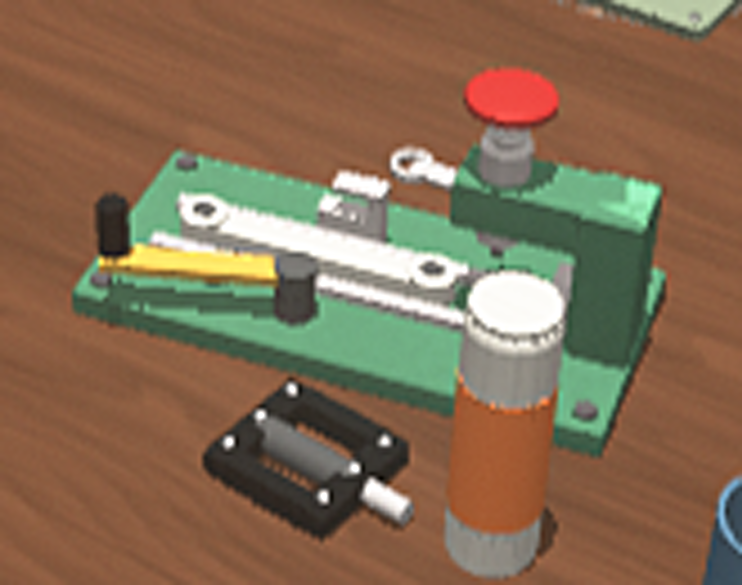

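The crops show the open arm's handle at far right (crop 585,108), the hinge at (415,210) and the crank's free-end hole at (570,260). The base rectangle and the plunger agree on a station yaw of 13.06° and an origin of (0.5185, 0.0611). Next I'll get the crank position and the first shift.

Add to h.py:
```python
from scipy.spatial.transform import Rotation as Ro
A=np.radians(13.06);O=np.array([.5185,.0611,0]);S=np.array([[np.cos(A),-np.sin(A),0],[np.sin(A),np.cos(A),0],[0,0,1]])
def st(w):return (np.asarray(w)-O)@S
def wo(s):return O+S@np.array(s)/1000
def go(*targets,yaw=None):
    """targets: station mm; yaw: angle of tool y axis in the station frame, deg"""
    s=r.read_state();R=Ro.from_rotvec(s['tool_rot']).as_matrix()
    ty=S.T@R[:,1];cur=np.degrees(np.arctan2(ty[1],ty[0]))
    print('t',s['t'],'st mm',(st(s['tcp_pos'])*1000).round(1),'yaw',cur.round(1),'F',np.round(s['ft_force']@S,1),'j6',np.round(s['joints'][5],2))
    for t in targets:print(t,'shift',(R.T@(wo(t)-s['tcp_pos'])).round(4))
    if yaw is not None:
        M=S@np.array([[np.sin(np.radians(yaw)),np.cos(np.radians(yaw)),0],[-np.cos(np.radians(yaw)),np.sin(np.radians(yaw)),0],[0,0,-1]])
        print('turn',Ro.from_matrix(R.T@M).as_rotvec().round(4))
```

Run:
```python
from h import *
d=np.load('pics/top_d.npy');W=cloud('top',d)
for u,v in((319,197),(272,208),(304,180),(290,188)):print(u,v,(st(W[v,u])*1000).round(1))
p=cv2.imread('pics/top.png')
L=st(W.reshape(-1,3)).reshape(400,640,3)*1000
m=(abs(L[...,0])<9)&(abs(L[...,2]-40)<7)&(L[...,1]<60)&(L[...,1]>-170);print('crank y range',np.percentile(L[m][:,1],[0,1,5]))
go((0,-175,280),(0,-175,100),yaw=90)
```

```text
319 197 [  -1.5 -115.7   38.6]
272 208 [-1.8 43.6 43.1]
304 180 [ 63.5 -80.2  51.5]
290 188 [ 47.7 -29.5  55.4]
crank y range [-126.88073742 -124.59831935 -117.41010587]
t 0.15 st mm [-227.   552.7  230.7] yaw 59.5 F [-0.5 -0.4  0.6] j6 -0.02
(0, -175, 280) shift [-0.5651 -0.5116 -0.0486]
(0, -175, 100) shift [-0.5651 -0.5114  0.1314]Traceback (most recent call last):
  File "<stdin>", line 7, in <module>
  File "h.py", line 20, in go
    print('turn',Ro.from_matrix(R.T@M).as_rotvec().round(4))
                 ~~~~~~~~~~~~~~^^^^^^^
  File "scipy/spatial/transform/_rotation.pyx", line 1143, in scipy.spatial.transform._rotation.Rotation.from_matrix
ValueError: Non-positive determinant (left-handed or null coordinate frame) in rotation matrix 0: [[-8.61420659e-01  5.07892162e-01  1.15983438e-05]
 [ 5.07891750e-01  8.61419931e-01  1.29358868e-03]
 [-6.47012505e-04 -1.12021471e-03  9.99999163e-01]].
```

Run:
```python
s=open('h.py').read()
s=s.replace("np.array([[np.sin(np.radians(yaw)),np.cos(np.radians(yaw)),0],[-np.cos(np.radians(yaw)),np.sin(np.radians(yaw)),0],[0,0,-1]])","np.array([[-np.sin(np.radians(yaw)),np.cos(np.radians(yaw)),0],[np.cos(np.radians(yaw)),np.sin(np.radians(yaw)),0],[0,0,-1]])")
open('h.py','w').write(s)
```

{"method": "move_tool", "body": {"ticks": [[[0,0,0],[0,0,-0.05],0],[[0,0,0],[-0.04,-0.04,-0.06],0],[[0,0,0],[-0.08,-0.07,-0.06],0],[[0,0,0],[-0.12,-0.11,-0.06],0],[[0,0,0],[-0.16,-0.14,-0.06],0],[[0,0,0],[-0.19,-0.17,-0.06],0],[[0,0,0],[-0.22,-0.2,-0.06],0],[[0,0,0],[-0.25,-0.23,-0.06],0],[[0,0,0],[-0.28,-0.25,-0.06],0],[[0,0,0],[-0.31,-0.28,-0.06],0]]}}

```text
t: 1.15
tcp_pos: [0.385, 0.1872, 0.2913]
tool_rot: [0.476, 3.105, 0.001]
ft_force: [0.6, -0.5, -0.5]
finger_gap: 0.002
grasp_force: 0.0
```

```bash
python3 -c "
from h import *
go((0,-175,280),(0,-175,100),yaw=90)"
```

```text
t 1.15 st mm [-101.5  153.   291.3] yaw 59.5 F [ 0.5 -0.6 -0.5] j6 -0.84
(0, -175, 280) shift [-0.254  -0.2311  0.0112]
(0, -175, 100) shift [-0.2539 -0.2312  0.1912]
turn [ 7.000e-04  4.000e-04 -5.324e-01]
```

{"method": "move_tool", "body": {"ticks": [[[0,0,0.13],[-0.04,-0.035,0],0],[[0,0,0.26],[-0.08,-0.07,0],0],[[0,0,0.39],[-0.11,-0.1,0],0],[[0,0,0.52],[-0.14,-0.13,0],0],[[0,0,0.65],[-0.17,-0.16,0],0],[[0,0,0.78],[-0.2,-0.19,0.03],0],[[0,0,0.91],[-0.23,-0.21,0.05],0],[[0,0,1.04],[-0.254,-0.231,0.08],0],[[0,0,1.04],[-0.254,-0.231,0.11],0],[[0,0,1.04],[-0.254,-0.231,0.14],0],[[0,0,1.04],[-0.254,-0.231,0.17],0],[[0,0,1.04],[-0.254,-0.231,0.19],0]]}}

```text
t: 2.35
tcp_pos: [0.5559, -0.108, 0.0987]
tool_rot: [-1.955, -2.455, 0.002]
ft_force: [0.6, 0.1, 0.1]
finger_gap: -0.001
grasp_force: 0.0
```

```bash
python3 -c "
from h import *
go((0,-170,70),(0,-170,33),yaw=0)
p,d=r.get_image('wrist');cv2.imwrite('pics/w1.png',p)"
```

```text
t 2.35 st mm [  -1.8 -173.2   98.7] yaw -0.1 F [ 0.6 -0.   0.1] j6 -0.44
(0, -170, 70) shift [0.0032 0.0019 0.0287]
(0, -170, 33) shift [0.0031 0.002  0.0657]
turn [-0.0032 -0.0017 -0.0023]
```

View pics/w1.png

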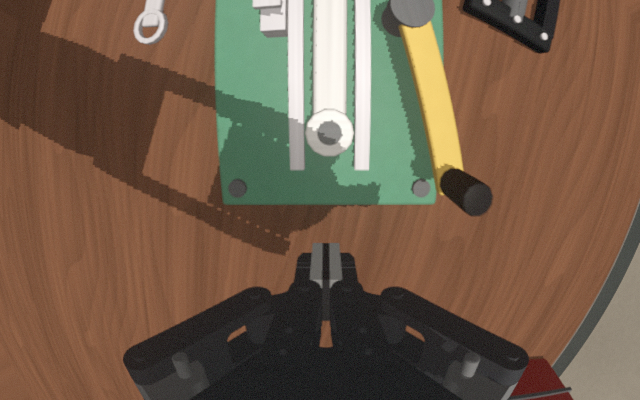

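The shut fingers at (327,260) line up with the crank's free end at (330,132). The handle at (470,190) is clear to the right. Now I'll descend and push.

{"method": "move_tool", "body": {"ticks": [[[0,0,0],[0,0.001,0.03],0],[[0,0,0],[0,0.001,0.05],0],[[0,0,0],[0.003,0.001,0.066],0],[[0,0,0],[0.02,0.001,0.066],0],[[0,0,0],[0.035,0.001,0.066],0],[[0,0,0],[0.045,0.001,0.066],0],[[0,0,0],[0.055,0.001,0.066],0],[[0,0,0],[0.065,0.001,0.066],0],[[0,0,0],[0.072,0.001,0.066],0],[[0,0,0],[0.078,0.001,0.066],0],[[0,0,0],[0.083,0.001,0.066],0]]}}

```text
t: 3.5
tcp_pos: [0.5397, -0.0267, 0.0355]
tool_rot: [1.956, 2.457, 0.001]
ft_force: [0.9, -2.3, 0.5]
finger_gap: -0.0
grasp_force: 0.8
```

```bash
python3 -c "
from h import *
go((0,-82,33),(0,-79,33),yaw=0)"
```

```text
t 3.5 st mm [  0.8 -90.4  35.5] yaw -0.1 F [ 0.3 -2.5  0.5] j6 -0.3
(0, -82, 33) shift [ 0.0084 -0.0009  0.0025]
(0, -79, 33) shift [ 0.0114 -0.0009  0.0025]
turn [ 0.0006  0.0003 -0.0018]
```

{"method": "move_tool", "body": {"ticks": [[[0,0,0],[0.003,-0.001,0],0],[[0,0,0],[0.006,-0.001,0],0],[[0,0,0],[0.008,-0.001,0],0],[[0,0,0],[0.01,-0.001,0],0],[[0,0,0],[0.01,-0.001,0],0]]}}

```text
t: 4.0
tcp_pos: [0.5373, -0.0192, 0.0354]
tool_rot: [1.953, 2.457, -0.002]
ft_force: [1.2, -8.1, -1.0]
finger_gap: -0.001
grasp_force: 4.3
```

```bash
python3 -c "
from h import *
go((0,-79,33),yaw=0)"
```

```text
t 4.0 st mm [  0.2 -82.5  35.4] yaw -0.0 F [-0.7 -8.2 -1. ] j6 -0.28
(0, -79, 33) shift [ 0.0035 -0.0002  0.0024]
turn [ 0.0014  0.0034 -0.0003]
```

{"method": "move_tool", "body": {"ticks": [[[0,0,0],[0.003,0,0],0],[[0,0,0],[0.004,0,0],0],[[0,0,0],[0.004,0,0],0]]}}

```text
t: 4.3
tcp_pos: [0.5387, -0.0184, 0.0361]
tool_rot: [1.946, 2.453, -0.003]
ft_force: [4.8, -20.0, 0.2]
finger_gap: 0.001
grasp_force: 10.5
```

```bash
python3 -c "
from h import *
go((0,-79,33),yaw=0)"
```

```text
t 4.3 st mm [  1.7 -82.   36.1] yaw 0.1 F [  0.1 -20.6   0.2] j6 -0.27
(0, -79, 33) shift [ 0.0031 -0.0017  0.0031]
turn [0.0051 0.0094 0.0019]
```

{"method": "move_tool", "body": {"ticks": [[[0,0,0],[-0.02,0,0],0],[[0,0,0],[-0.05,0,-0.01],0],[[0,0,0],[-0.06,0.01,-0.05],0.5],[[0,0,0],[-0.06,0.03,-0.09],0.5],[[0,0,-0.1],[-0.06,0.05,-0.11],0.5],[[0,0,-0.2],[-0.06,0.06,-0.11],0.5],[[0,0,-0.2],[-0.06,0.06,-0.11],0.5]]}}

```text
t: 5.0
tcp_pos: [0.6085, -0.0582, 0.1456]
tool_rot: [1.701, 2.64, 0.002]
ft_force: [-1.1, -0.3, 0.5]
finger_gap: 0.503
grasp_force: 0.0
```

Run:
```python
from h import *
go((74.5,-142,75),yaw=12)
p,d=r.get_image('wrist');cv2.imwrite('pics/w2.png',p)
p,d=r.get_image('scene');L=st(cloud('scene',d).reshape(-1,3)).reshape(400,640,3)*1000
V=p.max(2);m=(V<70)&(L[...,2]>62)&(L[...,2]<98)&(abs(L[...,0]-70)<40)&(abs(L[...,1]+130)<40)
print(m.sum(),np.median(L[m],0),L[m].min(0),L[m].max(0))
m=(abs(L[...,0])<8)&(abs(L[...,2]-42)<5)&(L[...,1]<-40)&(L[...,1]>-130);print('crank end',np.sort(L[m][:,1])[:5])
```

```text
t 5.0 st mm [  60.7 -136.6  145.6] yaw 11.3 F [-1.2 -0.   0.5] j6 -0.54
(74.5, -142, 75) shift [-0.0081  0.0124  0.0706]
turn [ 0.0015 -0.     -0.0114]
81 [  90.8603414  -140.39752847   81.56332872] [  73.53185766 -151.60139661   62.54382345] [  99.50906435 -132.56389485   95.8380084 ]
crank end [-69.86406162 -67.59834647 -67.33009987 -65.64828725 -64.41906196]
```

View pics/w2.png

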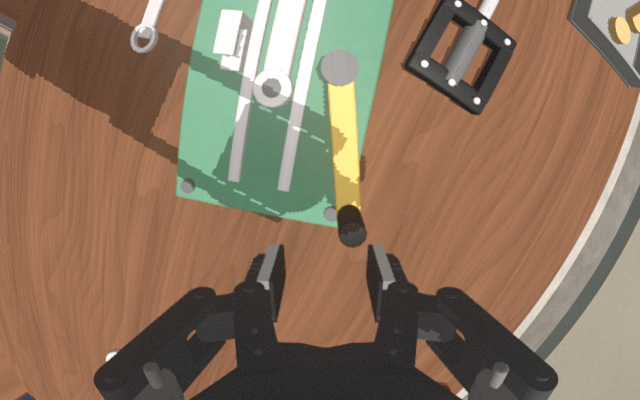

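The crank is home, with its end at y≈-70. The handle's top is at about (349,212) and its base at (352,240). I'll triangulate the handle from the wrist view.

Run:
```python
from h import *
c=r.camera_info('wrist');f=200/np.tan(np.radians(c['vfov']/2));H=c['hand_eye']
s=r.read_state();R=Ro.from_rotvec(s['tool_rot']).as_matrix()
def ray(u,v,z):
    a=np.array([u-c['cx'],v-c['cy']]);n=np.hypot(*a);t=n/f
    dc=np.array([a[0]/n*np.sin(t),-a[1]/n*np.sin(t),-np.cos(t)])
    d=R@H[:3,:3]@dc;o=s['tcp_pos']+R@H[:3,3]
    return (st(o+d*(z-o[2])/d[2])*1000).round(1)
print('handle top',ray(349,212,.096),'base',ray(352,239,.058),'hinge',ray(339,68,.066),'crank hole',ray(272,88,.042))
go((80,-141,150),(80,-141,72),yaw=15)
```

```text
handle top [  72.3 -126.5   96. ] base [  85.6 -162.3   58. ] hinge [ 47.8 -34.8  66. ] crank hole [  0.2 -57.   42. ]
t 5.1 st mm [  58.4 -136.3  144.2] yaw 11.2 F [-0.2  0.1  0.1] j6 -0.54
(80, -141, 150) shift [-0.0089  0.0202 -0.0058]
(80, -141, 72) shift [-0.009   0.0204  0.0722]
turn [-0.0024 -0.0019 -0.0658]
```

The handle leans away from the image centre, so its top is the lower end (352,232) and its base is at about (348,212). Redoing that.

Run:
```python
from h import *
c=r.camera_info('wrist');f=200/np.tan(np.radians(c['vfov']/2));H=c['hand_eye']
s=r.read_state();R=Ro.from_rotvec(s['tool_rot']).as_matrix()
def ray(u,v,z):
    a=np.array([u-c['cx'],v-c['cy']]);n=np.hypot(*a);t=n/f
    dc=np.array([a[0]/n*np.sin(t),-a[1]/n*np.sin(t),-np.cos(t)])
    d=R@H[:3,:3]@dc;o=s['tcp_pos']+R@H[:3,3]
    return (st(o+d*(z-o[2])/d[2])*1000).round(1)
print('handle top',ray(352,232,.096),'base',ray(348,212,.058))
for q in(1.75,1.8,1.85,1.9):print(q,50-115*np.cos(q),-30-115*np.sin(q))
```

```text
handle top [  77.5 -140.1   96. ] base [  77.2 -140.    58. ]
1.75 70.49829639969158 -143.15838389050276
1.8 76.12824088970501 -141.99247755099245
1.85 81.69287838481898 -140.54664834215947
1.9 87.17830018930289 -138.82451008405266
```

{"method": "move_tool", "body": {"ticks": [[[0,0,-0.05],[-0.004,0.01,0],0.5],[[0,0,-0.05],[-0.008,0.018,0],0.5],[[0,0,-0.05],[-0.008,0.018,0.03],0.5],[[0,0,-0.05],[-0.008,0.018,0.06],0.5],[[0,0,-0.05],[-0.008,0.018,0.077],0.5],[[0,0,-0.05],[-0.008,0.018,0.077],0.5]]}}

```text
t: 5.7
tcp_pos: [0.6244, -0.0584, 0.0649]
tool_rot: [-1.634, -2.675, 0.005]
ft_force: [-0.4, 0.5, 0.1]
finger_gap: 0.502
grasp_force: 0.0
```

Run:
```python
from h import *
c=lambda q:(50-115*np.cos(q),-30-115*np.sin(q),66)
go((78,-141,66),*[c(q) for q in(1.7,1.55,1.4,1.25,1.1,.95,.8,.65,.5,.35,.2,.1,0)],yaw=14)
```

```text
t 5.7 st mm [  76.2 -140.3   64.9] yaw 14.1 F [-0.3  0.6  0.1] j6 -0.59
(78, -141, 66) shift [-0.0011  0.0016 -0.0012]
(np.float64(64.81711684398533), np.float64(-144.0414532020339), 66) shift [-0.0009 -0.0119 -0.0011]
(np.float64(47.60859480264437), np.float64(-144.97513288177606), 66) shift [ 0.0024 -0.0289 -0.001 ]
(np.float64(30.45377856647228), np.float64(-143.32671894867292), 66) shift [ 0.0082 -0.0451 -0.0008]
(np.float64(13.7379283245441), np.float64(-139.13323122589242), 66) shift [ 0.0163 -0.0603 -0.0007]
(np.float64(-2.163553963941389), np.float64(-132.48884640706507), 66) shift [ 0.0267 -0.0741 -0.0006]
(np.float64(-16.89355528834662), np.float64(-123.54278305077798), 66) shift [ 0.0389 -0.0862 -0.0004]
(np.float64(-30.121271574924023), np.float64(-112.49595045344512), 66) shift [ 0.0529 -0.0963 -0.0003]
(np.float64(-41.54963683314142), np.float64(-99.59643665964455), 66) shift [ 0.0682 -0.1043 -0.0002]
(np.float64(-50.92199461739287), np.float64(-85.13393693948335), 66) shift [ 8.450e-02 -1.098e-01 -1.000e-04]
(np.float64(-58.027861977448566), np.float64(-69.4332478573769), 66) shift [ 0.1014 -0.1129  0.    ]
(np.float64(-62.70765645174279), np.float64(-52.84697304143204), 66) shift [ 1.187e-01 -1.134e-01  1.000e-04]
(np.float64(-64.42547900697296), np.float64(-41.480842914385235), 66) shift [ 1.301e-01 -1.123e-01  1.000e-04]
(np.float64(-65.0), np.float64(-30.0), 66) shift [ 0.1414 -0.1101  0.0002]
turn [-0.0064 -0.0044  0.0017]
```

{"method": "move_tool", "body": {"ticks": [[[0,0,0],[-0.001,0.001,0],0.32],[[0,0,0],[-0.001,0.001,0],0.32],[[0,0,0.06],[-0.001,-0.005,0],0.32],[[0,0,0.13],[-0.001,-0.012,0],0.32],[[0,0,0.21],[0,-0.02,0],0.32],[[0,0,0.28],[0.002,-0.029,0],0.32],[[0,0,0.43],[0.008,-0.045,0],0.32],[[0,0,0.58],[0.016,-0.060,0],0.32],[[0,0,0.73],[0.027,-0.074,0],0.32],[[0,0,0.73],[0.027,-0.074,0],0.32]]}}

```text
t: 6.7
tcp_pos: [0.5477, -0.0683, 0.0696]
tool_rot: [2.485, 1.922, 0.001]
ft_force: [-0.1, -0.7, -0.6]
finger_gap: 0.321
grasp_force: 0.0
```

Run:
```python
from h import *
c=lambda q:(50-115*np.cos(q),-30-115*np.sin(q),66)
go(*[c(q) for q in(1.1,.95,.8,.65,.5,.35,.2,.1,0)],yaw=np.degrees(1.1)-90)
p,d=r.get_image('wrist');cv2.imwrite('pics/w3.png',p)
```

```text
t 6.7 st mm [  -0.8 -132.7   69.6] yaw -27.6 F [-0.3 -0.6 -0.6] j6 0.11
(np.float64(-2.163553963941389), np.float64(-132.48884640706507), 66) shift [-0.0005 -0.0013  0.0036]
(np.float64(-16.89355528834662), np.float64(-123.54278305077798), 66) shift [ 0.0006 -0.0185  0.0036]
(np.float64(-30.121271574924023), np.float64(-112.49595045344512), 66) shift [ 0.0043 -0.0354  0.0036]
(np.float64(-41.54963683314142), np.float64(-99.59643665964455), 66) shift [ 0.0104 -0.0515  0.0036]
(np.float64(-50.92199461739287), np.float64(-85.13393693948335), 66) shift [ 0.0189 -0.0665  0.0036]
(np.float64(-58.027861977448566), np.float64(-69.4332478573769), 66) shift [ 0.0295 -0.08    0.0036]
(np.float64(-62.70765645174279), np.float64(-52.84697304143204), 66) shift [ 0.042  -0.0919  0.0036]
(np.float64(-64.42547900697296), np.float64(-41.480842914385235), 66) shift [ 0.0513 -0.0987  0.0036]
(np.float64(-65.0), np.float64(-30.0), 66) shift [ 0.0612 -0.1045  0.0036]
turn [ 0.0004 -0.0002 -0.0114]
```

View pics/w3.png

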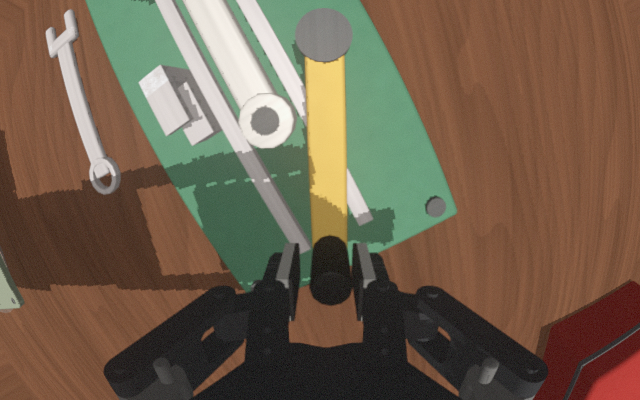

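The handle sits between the pads at (330,270), and the arm is following. I'll keep swinging.

{"method": "move_tool", "body": {"ticks": [[[0,0,0.14],[0.0005,-0.0185,0.002],0.32],[[0,0,0.29],[0.004,-0.035,0.002],0.32],[[0,0,0.44],[0.010,-0.0515,0.002],0.32],[[0,0,0.59],[0.019,-0.0665,0.002],0.32],[[0,0,0.74],[0.0295,-0.08,0.002],0.32],[[0,0,0.89],[0.042,-0.092,0.002],0.32],[[0,0,0.99],[0.051,-0.0985,0.002],0.32],[[0,0,1.08],[0.057,-0.102,0.002],0.32],[[0,0,1.08],[0.061,-0.1045,0.002],0.32],[[0,0,1.08],[0.061,-0.1045,0.002],0.32]]}}

```text
t: 7.75
tcp_pos: [0.4642, 0.0173, 0.0667]
tool_rot: [-3.119, -0.377, -0.003]
ft_force: [0.3, 0.1, 0.1]
finger_gap: 0.317
grasp_force: 0.0
```

Run:
```python
from h import *
go((-65,-30,66),(-65,-24,66),yaw=-90)
```

```text
t 7.75 st mm [-62.8 -30.4  66.7] yaw -89.3 F [0.3 0.  0.1] j6 1.34
(-65, -30, 66) shift [-0.0022 -0.0004  0.0007]
(-65, -24, 66) shift [-0.0021 -0.0064  0.0007]
turn [ 0.0002 -0.0016  0.0129]
```

Now a gentle overpush into the catch.

{"method": "move_tool", "body": {"ticks": [[[0,0,0],[0,-0.003,0],0.32],[[0,0,0],[0,-0.005,0],0.32],[[0,0,0],[0,-0.007,0],0.32],[[0,0,0],[0,-0.007,0],0.32]]}}

```text
t: 8.15
tcp_pos: [0.4634, 0.0198, 0.0666]
tool_rot: [3.111, 0.379, 0.004]
ft_force: [4.1, -18.7, -1.3]
finger_gap: 0.322
grasp_force: 9.6
```

Run:
```python
from h import *
go((-65,-30,66),yaw=-90)
```

```text
t 8.15 st mm [-63.  -27.8  66.6] yaw -89.2 F [ -0.3 -19.2  -1.3] j6 1.36
(-65, -30, 66) shift [-0.002   0.0021  0.0006]
turn [ 0.0079 -0.0019  0.0145]
```

{"method": "move_tool", "body": {"ticks": [[[0,0,0],[0,0.008,0],0.4],[[0,0,0],[0,0.006,0],0.4],[[0,0,0],[0,0.006,-0.03],0.4],[[0,0,0],[0,0.006,-0.07],0.4],[[0,0,0],[0,0.006,-0.11],0.2],[[0,0,0],[0,0.006,-0.15],0],[[0,0,0],[0.02,-0.02,-0.17],0],[[0,0,0],[0.04,-0.06,-0.17],0],[[0,0,0],[0.063,-0.107,-0.17],0],[[0,0,0],[0.063,-0.107,-0.17],0]]}}

```text
t: 9.15
tcp_pos: [0.4983, 0.1476, 0.2362]
tool_rot: [-3.115, -0.379, -0.002]
ft_force: [-0.3, -0.3, -0.0]
finger_gap: -0.001
grasp_force: 0.0
```

Run:
```python
from h import *
go((0,85,197),(0,85,164),yaw=-90)
for n in('scene','top'):
    p,d=r.get_image(n);L=st(cloud(n,d).reshape(-1,3)).reshape(400,640,3)*1000
    hs=cv2.cvtColor(p,cv2.COLOR_BGR2HSV)
    y=(hs[...,0]>20)&(hs[...,0]<35)&(hs[...,1]>150)&(abs(L[...,2]-53)<6)&(abs(L[...,0])<90)&(abs(L[...,1])<160)
    if y.sum()>10:
        P=L[y][:,:2];fx=np.polyfit(P[:,0],P[:,1],1);print(n,y.sum(),'yellow slope',fx,P.mean(0))
    m=(abs(L[...,0])<8)&(abs(L[...,2]-42)<5)&(L[...,1]<-40)&(L[...,1]>-130);print('crank end',np.sort(L[m][:,1])[:4])
    cv2.imwrite(f'pics/{n}4.png',p)
```

```text
t 9.15 st mm [-1.000e-01  8.880e+01  2.362e+02] yaw -89.2 F [-0.4 -0.3 -0. ] j6 1.59
(0, 85, 197) shift [0.     0.0039 0.0392]
(0, 85, 164) shift [-0.      0.004   0.0722]
turn [-0.003  -0.0015  0.0145]
scene 20 yellow slope [ -0.0771805  -33.04340086] [ -4.99738299 -32.65770033]
crank end [-72.38462711 -69.92726285 -68.80213635 -67.97787619]
top 124 yellow slope [ 2.66736221e-02 -3.07159397e+01] [ -4.27766536 -30.83004054]
crank end [-68.96993992 -68.24814948 -67.53980812 -66.57882882]
```

The arm is closed (slope ≈0.03, forced against its end) and the crank is home. Pressing the plunger.

{"method": "move_tool", "body": {"ticks": [[[0,0,0],[0,0.004,0.02],0],[[0,0,0],[0,0.004,0.04],0],[[0,0,0],[0,0.004,0.05],0],[[0,0,0],[0,0.004,0.06],0],[[0,0,0],[0,0.004,0.067],0],[[0,0,0],[0,0.004,0.071],0],[[0,0,0],[0,0.004,0.074],0],[[0,0,0],[0,0.004,0.074],0]]}}

```text
t: 10.05
tcp_pos: [0.4973, 0.1371, 0.1659]
tool_rot: [3.119, 0.37, -0.001]
ft_force: [-10.0, -3.8, 22.3]
finger_gap: -0.003
grasp_force: 11.2
```

```bash
python3 -c "
from h import *
go((0,85,164),yaw=-90)"
```

```text
t 10.05 st mm [ -3.4  78.8 165.9] yaw -89.5 F [-10.6  -1.4  22.3] j6 1.58
(0, 85, 164) shift [ 0.0035 -0.0061  0.0019]
turn [0.0008 0.001  0.0082]
```

{"method": "move_tool", "body": {"ticks": [[[0,0,0],[0,0,0.001],0],[[0,0,0],[0,0,0.001],0],[[0,0,0],[0,0,0.001],0],[[0,0,0],[0,0,0.001],0],[[0,0,0],[0,0,0.001],0]]}}

```text
t: 10.55
tcp_pos: [0.4973, 0.1371, 0.1659]
tool_rot: [3.119, 0.37, -0.0]
ft_force: [-11.1, -4.9, 27.3]
finger_gap: 0.004
grasp_force: 13.8
```

{"method": "move_tool", "body": {"ticks": [[[0,0,0],[0,0,-0.005],0],[[0,0,0],[0,0,-0.02],0],[[0,0,0],[0,0,-0.05],0],[[0,0,0],[0,0,-0.09],0],[[0,0,0],[0,0,-0.13],0],[[0,0,0],[0,0,-0.13],0],[[0,0,0],[0,0,-0.13],0]]}}

```text
t: 11.25
tcp_pos: [0.4987, 0.138, 0.2921]
tool_rot: [-3.119, -0.37, -0.003]
ft_force: [-0.5, 0.4, -0.5]
finger_gap: -0.002
grasp_force: 0.0
```

Run:
```python
from h import *
go((0,85,164))
for n in('scene','top'):
    p,d=r.get_image(n);L=st(cloud(n,d).reshape(-1,3)).reshape(400,640,3)*1000
    hs=cv2.cvtColor(p,cv2.COLOR_BGR2HSV);H=hs[...,0]
    y=(H>20)&(H<35)&(hs[...,1]>150)&(abs(L[...,2]-53)<6)&(abs(L[...,0])<90)&(abs(L[...,1])<160)
    if y.sum()>10:P=L[y][:,:2];print(n,y.sum(),'yellow slope',np.polyfit(P[:,0],P[:,1],1))
    m=(abs(L[...,0])<8)&(abs(L[...,2]-42)<5)&(L[...,1]<-40)&(L[...,1]>-130);print('crank end',np.sort(L[m][:,1])[:4])
    k=((H<6)|(H>174))&(hs[...,1]>150)&(np.hypot(L[...,0],L[...,1]-85)<35)&(L[...,2]>140)&(L[...,2]<200);print('red z',k.sum(),np.percentile(L[k][:,2],[50,90]) if k.any() else None)
```

```text
t 11.25 st mm [ -1.9  79.4 292.1] yaw -89.5 F [-0.4  0.5 -0.5] j6 1.58
(0, 85, 164) shift [ 0.0017 -0.0056  0.1282]
scene 19 yellow slope [ -0.09226569 -32.71472955]
crank end [-71.61535363 -70.93113234 -67.41502884 -67.19853423]
red z 208 [186.48194133 188.80371467]
top 123 yellow slope [ 2.95781040e-02 -3.06843379e+01]
crank end [-69.01149233 -68.25384714 -67.55244699 -66.71019032]
red z 68 [187.40751559 189.99790614]
```

```bash
python3 -c "
from rig import r
print(r.finish_job())"
```

```text
the job is handed in; nothing more can be done
None
```

I pushed the crank home, closed the hold-down into its catch, pressed the plunger to its stop for just over half a second and let it spring back, then handed the job in at about 11 s; the rig gave no pass/fail verdict, and I did not re-measure the loose items on the bench.

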